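Load the reader's sample changer and index it three clicks

ROBOT

A 6-joint arm with a two-finger parallel gripper is mounted at the origin on a cart in front of the work surface, level with it; the furniture and walls round the work are solid. World frame = base frame: x ahead of the robot, y to its left, z up, the work surface at z = 0. Lengths are in m, angles in rad, forces in N, time in s.
With the tool pointing down it reaches from about 0.3 to 0.775 m from the base axis. Payload 14.6 kg.
Tool frame: the origin (TCP) lies at the very end of the fingers, on their centre line; the grasp point (between the pads) lies 19 mm behind it; z points along the fingers, y is the line along which they close (so a half turn about z gives the same grasp; the last joint's range is limited). The gripper opens to 94 mm and grips with 3 to 60 N. Pads are 16 mm wide; open, the fingers measure 119 mm over their backs; the gripper's body (75 mm by 177 mm) begins 78 mm behind the grasp point.
Start: joints at [1.044, 0.3, 1.521, -0, 1.321, -0.067], TCP at [0.244, 0.493, 0.205] pointing down, gripper open.
Joint ranges: [-3.03, 3.03], [-0.79, 2.21], [0.23, 2.52], [-1.04, 4.18], [0, 3.07], [-2.55, 2.55]. Speed limits (rad/s): [2.22, 2.22, 2.57, 3.14, 3.14, 3.14].

INTERFACE

Orientations are given as [roll, pitch, yaw] about the fixed x, y, z axes, in that order (R = Rz(yaw) Ry(pitch) Rx(roll)).
In Python, from station import ctrl, camera, camera_info, finder gives the robot as it stands.
- The arm moves only by the tool carry_out, never from a script. Its argument "motion" is a list of rows, each a list of 2 entries, a list of its own where there are three numbers: the shift along the tool's x, y, z as a fraction of full scale, then the turn about the tool's z as a fraction of full scale. A call has 1 to 12 rows; each row is the pose to reach, as a shift and turn from the pose commanded when the call began, along the tool's axes at that moment, turning the shorter way round; what a row does not reach only later rows make up. Full scale, the value 1, is 200 mm for a shift and 360 degrees for a turn. A row lasts 1/10 s, in which the tool goes at most 50 mm and 8.59 degrees, less where a joint would pass 70% of its speed; a pose out of reach is approached as far as the arm can. A call with a number of a shift or a turn outside -1 to 1 is refused whole. A call with a gripper value outside its range is refused whole. "hand" is the closure, from -1 (fully open) to 1 (shut), set as the call begins (left out, the last holds). The fingers move at their own pace and stop on an object; "force" is the grip in N (left out, the last holds). Time passes only in rows, so rows that repeat a pose let the fingers close. It gives the time, the measured TCP pose, the force, the opening and the grip force at its end, in the units of the state.
- ctrl.get_obs(): the state, without advancing time (a new reading comes with each control period).
- camera(name): name is "scene" or "top" or "wrist"; returns (picture, depth): 480x640x3 uint8, blue, green, red; 480x640 float32, m along the optical axis (not along the pixel's ray), 0 where there is no reading.
- camera_info(name): a dict with "camera_matrix" (3x3 intrinsics, pixels), "origin" and "attitude" of the camera in the world. Camera axes: x right, y down, z forward; pixel columns grow to the right and rows downward; lengths in m; the calibration is good to about 2 mm. A picture is of the moment at which its call begins: read the wrist's pose just before it. camera_info takes no time and is no camera call; for the wrist camera it gives the pose at the moment of the call.
- ctrl.hand_in(): hands the job in; it is judged then, once.
Trained networks look in the newest picture that a camera, given by its name, has taken for a name from the list of things; names that differ only in an ending like _2 or _b are one class to them, and where a whole thing is asked for, a point or a joint stands for the part that bears it (a point fixed in the world has none). Each returns a list of dicts, best first, with "conf" (0 to 1); they miss things now and then, are a little off and sometimes report something else, mostly with a low value. They report only what shows in the picture. A call takes as long as a camera call.
- finder.boxes_of(camera, query): "location" ([column, row] in pixels, amid what is visible of it).
- finder.cut_out(camera, query): "mask" (480x640 bool, what is visible of it) and "location" ([column, row] in pixels, amid what is visible of it).
- finder.pinpoint(camera, query): "location" ([column, row] in pixels: a listed point, or the origin of a listed thing).
The state is a dict: "time_s": time; "qpos": joint angles; "joint_vel": joint speeds; "tau": joint torques, N m; "ee_pos": TCP position; "eef_rot": TCP orientation; "force": force on the tool from outside, world axes, zero at the start; "moment": the same for the moment, N m; "grip_width": finger opening in m; "grip_force": force on a finger pad.
Only numpy, scipy, OpenCV 4.12 (cv2) and the standard library are available. Lean on these libraries where they do the work, as an engineer would, in place of code of your own. Each camera call takes 0.05 s, during which the arm holds its last target. There are 200 camera calls.

TASK

Take the three orange reference spheres from the wooden caddy and set one into each white cup of the reader's sample changer, dropping none on the desk. Then take the black knob of the index lever and swing the lever towards the robot's right, exactly three clicks and no further, so that the first cup comes under the reading head; the changer springs back if let go, so finish while holding the lever steadily at the third click. Leave the other things on the desk where they are.

Things in the scene. Friction and masses are not known exactly. Their poses are not given: they have to be found in the camera images.
- reader: bench reader fixed to the desk: round grey base, 188 mm diameter, 14 mm high, that carries the changer, and a white housing behind it. Origin on the desk below the changer's pivot; +x points from pivot to housing, z up. Housing: x 97 to 159 mm, y +-55 mm, top at z 90 mm. The click plunger sits in a dark block at x +-13 mm, y 68 to 100 mm, top at z 36 mm.
- carousel (a joint): angle of the changer about its upright pivot: 0 at the loading stop, where a return spring keeps it; grows anticlockwise seen from above (knob towards the robot's right), end stop at 1.70. A click every 0.419 rad (24 degrees), the third at 1.257. Clicks only mark the steps and do not lock.
- pivot (a point): point on the changer's pivot axis, 50 mm above the desk. Pushing the knob round takes about 6 N against the return spring; leaving a click this rises to about 10 N, then falls to about 2 N beyond the hump half way to the next click, and is back to about 6 N when the roller has dropped in.
- index_knob: black knob upright on the end of the steel index lever: 16 mm diameter, 36 mm high, origin at the centre of its underside, 28.5 mm above the desk and 125 mm from the pivot. It swings with the changer and spins freely on its own axis; at the loading stop it stands 144 degrees anticlockwise from the reader's +x. Boss (22 mm) and lever (14 mm wide) lie below it, tops at 28.5 mm.
- knob_grip (a point): point on the knob's axis, 51.5 mm above the desk, 13 mm below its top: where to grip it
- cup_1 (a point): first cup of the changer (the one nearest the reading head, three clicks from its window): round white cup, inside diameter 25 mm, outside 30 mm, rim 38 mm above the desk, floor 22 mm above it. The point is where the centre of a seated sphere lies, on the cup's axis, 32 mm above the desk, 72 mm from the pivot; it turns with the changer
- cup_2 (a point): second cup of the changer (the middle one): round white cup, inside diameter 25 mm, outside 30 mm, rim 38 mm above the desk, floor 22 mm above it. The point is where the centre of a seated sphere lies, on the cup's axis, 32 mm above the desk, 72 mm from the pivot; it turns with the changer
- cup_3 (a point): third cup of the changer (the farthest from the head): round white cup, inside diameter 25 mm, outside 30 mm, rim 38 mm above the desk, floor 22 mm above it. The point is where the centre of a seated sphere lies, on the cup's axis, 32 mm above the desk, 72 mm from the pivot; it turns with the changer
- window (a point): point under the window of the reading head where the centre of a sphere being read lies, 72 mm from the pivot along the reader's +x, 32 mm above the desk. The white head overhangs the changer there: x 45 to 111 mm, y +-22 mm, z 54 to 88 mm in the reader's frame, its black window bezel down to 50 mm.
- caddy: light wooden bar, 150 x 36 x 20 mm, fixed to the desk, origin at the centre of its underside, long along its x. Three shallow round seats in its top at x -45, 0 and 45 mm hold the spheres.
- sphere_a_center (a point): centre of an orange glass reference sphere, 20 mm diameter, 11 to 15 g; at the start it sits in a seat of the caddy, 7.6 mm above the caddy's top (27.6 mm above the desk)
- sphere_b_center (a point): centre of an orange glass reference sphere, 20 mm diameter, 11 to 15 g; at the start it sits in a seat of the caddy, 7.6 mm above the caddy's top (27.6 mm above the desk)
- sphere_c_center (a point): centre of an orange glass reference sphere, 20 mm diameter, 11 to 15 g; at the start it sits in a seat of the caddy, 7.6 mm above the caddy's top (27.6 mm above the desk)
- filter_cube: bystander: small black filter cube, 39 x 38 x 37 mm, origin under its centre
- post_holder: bystander: black optical post holder, 42 x 32 x 50 mm, origin under its centre
- white_jar: bystander: small white jar, 25 mm diameter, 37 mm high, origin under its centre
- parafilm: bystander: grey roll of sealing film, 59 mm diameter, 26 mm high, origin under its centre

How it is judged:
On the way, in this order (a step that is already met when the one before it is completed fails the run):
1. one sphere sits in each of the three cups, the changer still at its loading stop (distance between any of sphere_a_center, sphere_b_center, sphere_c_center and cup_1 below 0.006 m and distance between any of sphere_a_center, sphere_b_center, sphere_c_center and cup_2 below 0.006 m and distance between any of sphere_a_center, sphere_b_center, sphere_c_center and cup_3 below 0.006 m and value of joint carousel below 0.12 rad), for 0.3 s.
2. the lever has been swung to the third click and is held there by the fingers (value of joint carousel between 1.157 and 1.357 rad and velocity of joint carousel between -0.15 and 0.15 rad/s and contact force between the fingers and index_knob above 1 N), for 0.3 s.
At the end, for the whole second after the job is handed in: Each of the three cups has a sphere seated in it (centre within 6 mm of the seat point); the changer stands still at the third click, 1.257 rad within 0.10, first cup within 8 mm of the point under the window, with the fingers on the knob (over 1 N) (all of step 2 and distance between any of sphere_a_center, sphere_b_center, sphere_c_center and cup_1 below 0.006 m and distance between any of sphere_a_center, sphere_b_center, sphere_c_center and cup_2 below 0.006 m and distance between any of sphere_a_center, sphere_b_center, sphere_c_center and cup_3 below 0.006 m and horizontal distance between cup_1 and window below 0.008 m); the arm keeps its last pose, push and grip.
It fails at once if the changer is run past the third click and over the hump to the fourth (value of joint carousel above 1.5 rad).
It fails at once if a sphere falls on the desk or the floor (height (world z) of any of sphere_a_center, sphere_b_center, sphere_c_center below 0.014 m).
It fails at once if one of the bystanders (filter cube, post holder, white jar, roll of film) is moved by more than 20 mm (distance of any of filter_cube, post_holder, white_jar, parafilm from where it was at the start of the episode above 0.02 m).
It also fails if it takes over 72 s, if anything falls off the work surface, if the arm or the gripper's body presses on something with over 40 N, if the wrist force passes 120 N, or if a joint passes its speed limit or range.

## Working session

There is one attempt and no reset: what is moved stays moved. The work goes in short steps, Python scripts to look and compute and a tool call to move; the robot and the scene stay as the last step left them, time stands still between calls to the robot, and variables do not carry over. Pictures are saved under pics/ and viewed, at most 10 in all, crops included, and the job is handed in when it is done.

Besides the shell and the picture viewer there is one more tool, called as a command line: name --argument value ..., lists and objects as JSON in quotes. carry_out: Moves the arm, as the interface text tells. Its arguments: {"type":"object","properties":{"motion":{"type":"array","items":{"type":"array"}},"hand":{"type":"number"},"force":{"type":"number"}},"required":["motion"]}

```bash
ls; mkdir -p pics
cat > h.py <<'E'
import numpy as np, cv2
from station import ctrl, camera, camera_info, finder
def ray(n,px,z,info=None):
    i=info or camera_info(n); K=np.array(i["camera_matrix"]); R=np.array(i["attitude"]); o=np.array(i["origin"])
    if R.shape!=(3,3):
        from scipy.spatial.transform import Rotation as Ro
        R=Ro.from_euler('xyz',R).as_matrix() if R.size==3 else Ro.from_quat(R).as_matrix()
    d=R@np.linalg.solve(K,[px[0],px[1],1.]); return o+d*(z-o[2])/d[2]
E
python3 - <<'E'
from h import *
s=ctrl.get_obs(); print(s)
for n in("top","scene"):
    print(n,camera_info(n)); im,d=camera(n); cv2.imwrite(f"pics/{n}0.png",im)
    for q,z in(("sphere_a_center",.0276),("cup_1",.032),("knob_grip",.0515),("pivot",.05),("window",.032),("caddy",0),("reader",0),("filter_cube",0),("post_holder",0),("white_jar",0),("parafilm",0)):
        for r in finder.pinpoint(n,q)[:4]:
            print(q,round(r["conf"],2),np.round(r["location"],1),np.round(ray(n,r["location"],z),4))
E
```

```text
pics
{'time_s': 0.0, 'qpos': array([ 1.04438780e+00,  3.00503981e-01,  1.52155976e+00,  3.69017844e-06,
        1.32068547e+00, -6.65914270e-02]), 'joint_vel': array([ 7.85226241e-04,  7.60236511e-05,  1.63344085e-04, -3.46362775e-04,
       -1.74441895e-03, -3.76051219e-04]), 'tau': array([ 1.46060679e-04, -5.31794214e+01, -3.52752256e+01,  7.08879204e-02,
        2.41916638e-02, -5.03516742e-05]), 'ee_pos': array([0.24395258, 0.49265746, 0.20487731]), 'eef_rot': array([-3.14043889e+00, -8.05265732e-05,  2.68177460e+00]), 'force': array([0.53248741, 0.15634916, 0.00113555]), 'moment': array([0.00665414, 0.00857513, 0.0218775 ]), 'grip_force': 0.0, 'grip_width': 0.09411482873214082}
top {'camera_matrix': array([[444.41004318,   0.        , 320.15885924],
       [  0.        , 444.41004318, 241.39058621],
       [  0.        ,   0.        ,   1.        ]]), 'origin': array([ 0.33928073, -0.03312185,  1.19031644]), 'attitude': array([-2.9630881 ,  0.00823454, -1.59517063])}
sphere_a_center 0.37 [419.1 254.9] [ 0.5063 -0.2888  0.0276]
cup_1 0.85 [342.2 247.9] [ 0.5295 -0.0864  0.032 ]
c
[... 1749 characters left out ...]
63 0.    ]
caddy 0.42 [359.9 262.1] [ 0.6177 -0.0696  0.    ]
caddy 0.25 [356.5 244. ] [ 0.6901 -0.0102  0.    ]
reader 0.73 [333.4 263.4] [ 0.5746 -0.0265  0.    ]
reader 0.68 [422.7 308.4] [ 0.535  -0.2748  0.    ]
reader 0.4 [424.6 306.7] [ 0.5429 -0.2748  0.    ]
filter_cube 0.74 [262.5 220.4] [0.6498 0.2642 0.    ]
post_holder 0.69 [230.9 242.4] [0.5041 0.2315 0.    ]
post_holder 0.41 [334.2 263.4] [ 0.5757 -0.0279  0.    ]
post_holder 0.4 [332.1 242.1] [0.6611 0.0421 0.    ]
white_jar 0.67 [471.4 279.3] [ 0.7041 -0.301   0.    ]
white_jar 0.37 [229.2 239.4] [0.5132 0.247  0.    ]
parafilm 0.74 [324.  318.9] [ 0.3843 -0.1465  0.    ]
parafilm 0.69 [340.5 266.9] [ 0.5713 -0.0488  0.    ]
```

Run:
```python
from h import *
im=cv2.imread("pics/top0.png")
cv2.imwrite("pics/top0c.png",cv2.resize(im[150:330,190:450],None,fx=3,fy=3,interpolation=cv2.INTER_CUBIC))
hsv=cv2.cvtColor(im,cv2.COLOR_BGR2HSV)
for n in("top","scene"):
    im=cv2.imread(f"pics/{n}0.png");hsv=cv2.cvtColor(im,cv2.COLOR_BGR2HSV)
    m=cv2.inRange(hsv,(3,150,110),(22,255,255))
    c=cv2.connectedComponentsWithStats(m)
    for st,ce in zip(c[2][1:],c[3][1:]):
        if st[4]>8: print(n,st,ce.round(1),ray(n,ce,.0276).round(4))
```

```text
top [317 138  48  18 383] [339.8 147.6] [ 0.8111 -0.0895  0.0276]
top [405 222   8   7  48] [408.8 225. ] [ 0.5876 -0.2664  0.0276]
top [411 237   9   8  52] [415.2 240.7] [ 0.5445 -0.2809  0.0276]
top [418 253   8   8  50] [421.4 256.5] [ 0.5019 -0.2947  0.0276]
scene [391 212  16   9  26] [399.2 216. ] [ 0.8489 -0.0334  0.0276]
scene [408 215  10   8  22] [413.2 218.6] [ 0.8571 -0.07    0.0276]
scene [398 219  43  25 250] [422.5 232.8] [ 0.795  -0.1304  0.0276]
scene [427 280  10   9  69] [431.7 283.8] [ 0.5881 -0.2636  0.0276]
scene [423 290  11  10  75] [427.9 294.7] [ 0.5454 -0.2778  0.0276]
scene [419 302  11  10  81] [423.9 306.3] [ 0.503  -0.2919  0.0276]
scene [609 420   5   9  33] [611. 424.] [ 0.3963 -0.6422  0.0276]
```

View pics/top0c.png

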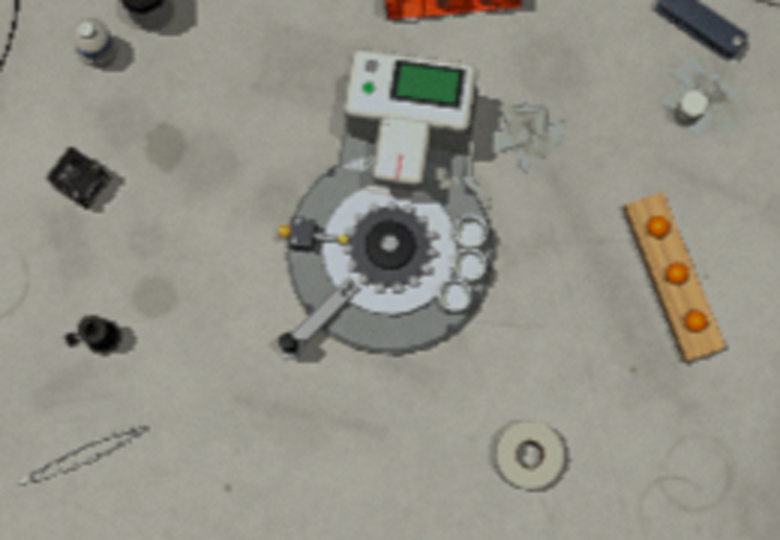

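View pics/scene0.png

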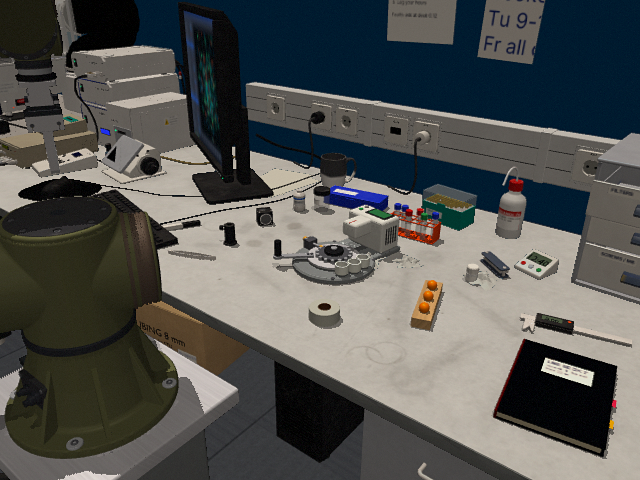

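The top crop shows the reader with its pivot at about (320,231) in the full image. The three cups are at (347,227), (347,238) and (342,249), and the knob is at (286,265). The caddy's spheres are at (409,225), (415,241) and (421,256), with the parafilm well clear. The scene view agrees with this.

```bash
cat >> h.py <<'E'
def plan(wps):
    "wps: (x,y,z,yaw_deg) chain from measured pose; prints shift/turn in units of full scale"
    s=ctrl.get_obs(); p=np.array(s["ee_pos"]); yaw=s["eef_rot"][2]; print("t",round(s["time_s"],2),p.round(4),np.degrees(s["eef_rot"]).round(2),"w",round(s["grip_width"],4))
    for w in wps:
        d=np.array(w[:3])-p; c,n=np.cos(yaw),np.sin(yaw)
        t=[c*d[0]+n*d[1], n*d[0]-c*d[1], -d[2]]
        dy=(w[3]-np.degrees(yaw)+180)%360-180
        rows=max(np.linalg.norm(d)/.05,abs(dy)/8.59)
        print(w,"->",(np.array(t)/.2).round(4),round(-dy/360,4),"rows>=%.1f"%rows)
        p=np.array(w[:3]);yaw=np.radians(w[3])
E
python3 - <<'E'
from h import *
plan([(.33,.32,.28,90),(.42,.14,.28,18.4),(.50,-.03,.28,18.4),(.545,-.20,.24,18.4)])
E
```

```text
t 1.2 [0.2441 0.4929 0.2055] [-180.      0.    153.65] w 0.0939
(0.33, 0.32, 0.28, 90) -> [-0.7685 -0.5838 -0.3727] 0.1768 rows>=7.4
(0.42, 0.14, 0.28, 18.4) -> [-0.9   0.45 -0.  ] 0.1989 rows>=8.3
(0.5, -0.03, 0.28, 18.4) -> [ 0.1112  0.9328 -0.    ] -0.0 rows>=3.8
(0.545, -0.2, 0.24, 18.4) -> [-0.0548  0.8776  0.2   ] -0.0 rows>=3.6
```

carry_out --motion '[[[-0.768,-0.584,-0.373],0.177],[[-0.768,-0.584,-0.373],0.177],[[-0.768,-0.584,-0.373],0.177],[[-0.768,-0.584,-0.373],0.177],[[-0.768,-0.584,-0.373],0.177],[[-0.768,-0.584,-0.373],0.177],[[-0.768,-0.584,-0.373],0.177],[[-0.768,-0.584,-0.373],0.177],[[-0.768,-0.584,-0.373],0.177]]'

```text
time_s: 2.1
ee_pos: [0.3299, 0.32, 0.2801]
eef_rot: [3.141, -0.0, 1.569]
force: [0.1, -0.1, -0.3]
grip_width: 0.0939
grip_force: 0.0
```

carry_out --motion '[[[-0.9,0.45,0],0.199],[[-0.9,0.45,0],0.199],[[-0.9,0.45,0],0.199],[[-0.9,0.45,0],0.199],[[-0.9,0.45,0],0.199],[[-0.9,0.45,0],0.199],[[-0.9,0.45,0],0.199],[[-0.9,0.45,0],0.199],[[-0.9,0.45,0],0.199],[[-0.9,0.45,0],0.199]]'

```text
time_s: 3.1
ee_pos: [0.4197, 0.1399, 0.2801]
eef_rot: [3.142, 0.0, 0.321]
force: [0.6, 0.2, 0.6]
grip_width: 0.0938
grip_force: 0.0
```

carry_out --motion '[[[0.111,0.933,0],0],[[0.111,0.933,0],0],[[0.111,0.933,0],0],[[0.111,0.933,0],0],[[0.111,0.933,0],0],[[0.111,0.933,0],0],[[0.111,0.933,0],0]]'

```text
time_s: 3.8
ee_pos: [0.4991, -0.0294, 0.2801]
eef_rot: [-3.141, -0.0, 0.322]
force: [0.1, 0.8, -0.1]
grip_width: 0.0939
grip_force: 0.0
```

Run:
```python
from h import *
s=ctrl.get_obs(); print(s["time_s"],s["ee_pos"],s["eef_rot"],s["qpos"])
i=camera_info("wrist");print(i); im,d=camera("wrist"); cv2.imwrite("pics/w1.png",im)
for q,z in(("sphere_a_center",.0276),("cup_1",.032),("knob_grip",.0515),("pivot",.05),("window",.032),("index_knob",.0285),("reader",0)):
    for r in finder.pinpoint("wrist",q)[:4]: print(q,round(r["conf"],2),np.round(r["location"],1),np.round(ray("wrist",r["location"],z,i),4))
plan([(.545,-.2,.22,18.4),(.545,-.2793,.16,18.4)])
```

```text
3.8 [ 0.49907855 -0.02942904  0.28011811] [-3.14146266e+00 -7.24527766e-05  3.21651304e-01] [-1.32252741e-01  1.38255904e-01  1.54440432e+00  1.49538314e-04
  1.45892431e+00  1.11687558e+00]
{'camera_matrix': array([[393.44292128,   0.        , 314.1479667 ],
       [  0.        , 393.44292128, 237.69124412],
       [  0.        ,   0.        ,   1.        ]]), 'origin': array([ 0.57705571, -0.00339304,  0.45775326]), 'attitude': array([ 2.85724860e+00,  5.48658782e-04, -1.25012418e+00])}
sphere_a_center 0.55 [530.7 266.2] [ 0.5043 -0.2928  0.0276]
cup_1 0.97 [402.1 141.1] [ 0.5885 -0.0968  0.032 ]
cup_1 0.81 [371.6 190.3] [ 0.5296 -0.0848  0.032 ]
cup_1 0.66 [391.  171.3] [ 0.5554 -0.0973  0.032 ]
knob_grip 0.73 [229.9 186.1] [0.4896 0.0598 0.0515]
knob_grip 0.6 [370.2 304.2] [ 0.4099 -0.1255  0.0515]
pivot 0.56 [334.2 134.5] [ 0.5725 -0.0258  0.05  ]
index_knob 0.86 [231.  183.6] [0.4877 0.0629 0.0285]
reader 0.67 [331.7 132.6] [ 0.5731 -0.0252  0.    ]
t 4.2 [ 0.4993 -0.03    0.2801] [ 1.800e+02 -1.000e-02  1.833e+01] w 0.0938
(0.545, -0.2, 0.22, 18.4) -> [-0.0504  0.8789  0.3007] -0.0002 rows>=3.7
(0.545, -0.2793, 0.16, 18.4) -> [-0.1252  0.3762  0.3   ] -0.0 rows>=2.0
```

View pics/w1.png

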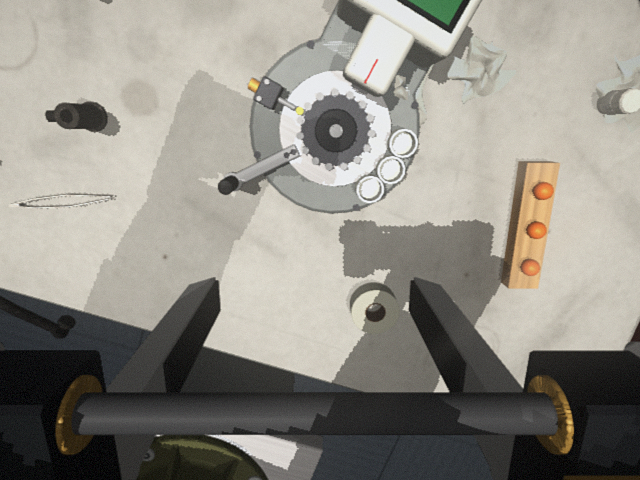

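The wrist view shows the cups at (403,142), (391,170) and (371,188), the knob top at (228,185) and the spheres at (543,190), (537,230) and (531,268). I'll fit the changer model to these points.

```bash
cat > fit.py <<'E'
from h import *
from scipy.optimize import least_squares
def fit(cups,knobs,pivs=[],wins=[]):
    def f(v):
        P=lambda a,r:v[:2]+r*np.array([np.cos(v[2]+np.radians(a)),np.sin(v[2]+np.radians(a))])
        e=[]
        for c in cups: e.append(min((P(a,.072)-c for a in(-72,-96,-120)),key=np.linalg.norm))
        e+= [P(144,.125)-k for k in knobs]+[v[:2]-p for p in pivs]+[P(0,.072)-w for w in wins]
        return np.concatenate(e)*1000
    r=least_squares(f,[.577,-.029,-.13],loss="soft_l1",f_scale=2.); v=r.x
    P=lambda a,q:(v[:2]+q*np.array([np.cos(v[2]+np.radians(a)),np.sin(v[2]+np.radians(a))])).round(4)
    print("pivot",v[:2].round(4),"phi",np.degrees(v[2]).round(2),"cups",[P(a,.072) for a in(-72,-96,-120)],"knob",P(144,.125)); print(f(v).reshape(-1,2).round(1).tolist())
    return v
E
python3 - <<'E'
from fit import *
A=np.array
fit([A([.5885,-.0968]),A([.5554,-.0973]),A([.5296,-.0848])],[A([.4896,.0598]),A([.4877,.0629])],[A([.5725,-.0258]),A([.5731,-.0252])])
fit([A([.5295,-.0864]),A([.5461,-.0989]),A([.582,-.0994])],[A([.4778,.0612])],[A([.5817,-.0295]),A([.5793,-.0252])],[A([.649,-.0382])])
fit([A([.5246,-.0865]),A([.5521,-.099])],[A([.4817,.0659])],[A([.5773,-.032]),A([.5746,-.0265])],[A([.6465,-.0419])])
# refined wrist circles
im=cv2.imread("pics/w1.png"); i=camera_info("wrist")
hsv=cv2.cvtColor(im,cv2.COLOR_BGR2HSV); m=cv2.inRange(hsv,(3,150,110),(22,255,255)); c=cv2.connectedComponentsWithStats(m)
for st,ce in zip(c[2][1:],c[3][1:]):
    if st[4]>60: print(st,ce.round(1),ray("wrist",ce,.0276,i).round(4))
cv2.imwrite("pics/w1c.png",cv2.resize(im[80:220,200:440],None,fx=3.3,fy=3.3,interpolation=cv2.INTER_CUBIC))
E
```

```text
pivot [ 0.5751 -0.0267] phi -9.18 cups [array([ 0.5861, -0.0979]), array([ 0.5562, -0.0962]), array([ 0.5296, -0.0826])] knob [0.487  0.0619]
[[-2.4, -1.1], [0.8, 1.1], [0.0, 2.2], [-2.6, 2.1], [-0.7, -1.0], [2.6, -0.9], [2.0, -1.5]]
pivot [ 0.5745 -0.0282] phi -8.88 cups [array([ 0.5859, -0.0993]), array([ 0.556 , -0.0978]), array([ 0.5293, -0.0842])] knob [0.4859 0.06  ]
[[-0.2, 2.2], [9.9, 1.1], [3.9, 0.1], [8.1, -1.2], [-7.2, 1.3], [-4.8, -3.0], [-3.4, -1.1]]
pivot [ 0.5735 -0.0292] phi -10.42 cups [array([ 0.583 , -0.1006]), array([ 0.5531, -0.0983]), array([ 0.5268, -0.0841])] knob [0.4873 0.0613]
[[2.2, 2.4], [1.0, 0.7], [5.6, -4.6], [-3.8, 2.8], [-1.1, -2.7], [-2.2, -0.4]]
[534 183  20  17 259] [543.4 190.8] [ 0.5881 -0.266   0.0276]
[527 222  20  17 251] [536.4 230. ] [ 0.5455 -0.2795  0.0276]
[523 261  16  15 168] [530.7 267.5] [ 0.5027 -0.2941  0.0276]
[559 393  15  60 322] [566.9 425. ] [ 0.3177 -0.4417  0.0276]
```

carry_out --motion '[[[-0.05,0.879,0.3],0],[[-0.05,0.879,0.3],0],[[-0.05,0.879,0.3],0],[[-0.05,0.879,0.3],0],[[-0.05,0.879,0.3],0],[[-0.05,0.879,0.3],0],[[-0.05,0.879,0.3],0]]'

```text
time_s: 4.9
ee_pos: [0.5451, -0.1995, 0.2206]
eef_rot: [3.141, -0.001, 0.32]
force: [0.9, 0.3, -0.2]
grip_width: 0.0943
grip_force: 0.0
```

Run:
```python
from fit import *
i=camera_info("wrist"); im,d=camera("wrist"); cv2.imwrite("pics/w2.png",im)
hsv=cv2.cvtColor(im,cv2.COLOR_BGR2HSV); m=cv2.inRange(hsv,(3,150,110),(22,255,255)); c=cv2.connectedComponentsWithStats(m)
for st,ce in zip(c[2][1:],c[3][1:]):
    if st[4]>60: print(st,ce.round(1),ray("wrist",ce,.0276,i).round(4))
for q,z in(("sphere_a_center",.0276),("cup_1",.032),("knob_grip",.0515),("pivot",.05)):
    for r in finder.pinpoint("wrist",q)[:4]: print(q,round(r["conf"],2),np.round(r["location"],1),np.round(ray("wrist",r["location"],z,i),4))
plan([])
```

```text
[385 181  20  20 315] [394.3 190.3] [ 0.5887 -0.2649  0.0276]
[383 227  19  19 291] [392.1 235.9] [ 0.5461 -0.2794  0.0276]
[382 271  18  18 243] [390.1 279.4] [ 0.5027 -0.2943  0.0276]
[559 393  15  53 290] [567.4 420.2] [ 0.4056 -0.5481  0.0276]
[ 57 435   8  15  70] [ 60. 443.] [ 0.1929 -0.0057  0.0276]
sphere_a_center 0.6 [391.3 278.7] [ 0.5038 -0.2951  0.0276]
sphere_a_center 0.4 [151.  121.8] [ 0.5777 -0.0332  0.0276]
cup_1 0.83 [191.2 189.8] [ 0.5298 -0.083   0.032 ]
cup_1 0.66 [212.  167.3] [ 0.5562 -0.0964  0.032 ]
cup_1 0.57 [220.9 135. ] [ 0.5867 -0.097   0.032 ]
cup_1 0.42 [132.9 123.2] [ 0.572  -0.0197  0.032 ]
knob_grip 0.86 [ 17.7 186. ] [0.4899 0.0586 0.0515]
pivot 0.84 [136.6 122.8] [ 0.5758 -0.0302  0.05  ]
pivot 0.42 [221.9 137.7] [ 0.5866 -0.1021  0.05  ]
t 5.15 [ 0.5451 -0.1997  0.2206] [ 1.7997e+02 -3.0000e-02  1.8350e+01] w 0.0937
```

View pics/w1c.png

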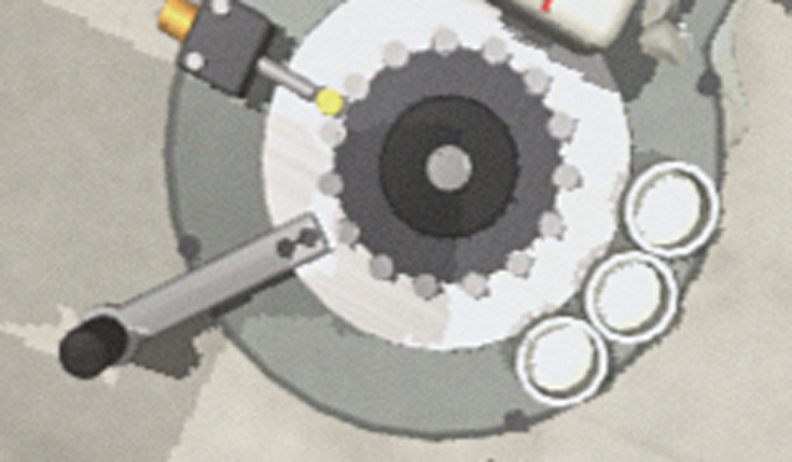

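Run:
```python
from fit import *
A=np.array
i1={'camera_matrix':A([[393.44292128,0,314.1479667],[0,393.44292128,237.69124412],[0,0,1.]]),'origin':A([.57705571,-.00339304,.45775326]),'attitude':A([2.8572486,5.48658782e-4,-1.25012418])}
g=lambda c,z:ray("wrist",(200+c[0]/3.3,80+c[1]/3.3),z,i1)[:2]
cr=[g(c,.038) for c in((672,209),(631,297),(561,361))]; k=g((86,347),.0645); print(A(cr).round(4),k.round(4), g((448,167),.05))
v=fit(cr+[A([.5298,-.083]),A([.5562,-.0964]),A([.5867,-.097])],[k,A([.4899,.0586])],[A([.5758,-.0302])])
plan([(.5882,-.2652,.08,18.7),(.5882,-.2652,.0228,18.7),(.5882,-.2652,.10,18.7)])
```

```text
[[ 0.5868 -0.0979]
 [ 0.5571 -0.0957]
 [ 0.5307 -0.0817]] [0.4921 0.0617] [ 0.57659687 -0.02608322]
pivot [ 0.5767 -0.0275] phi -10.0 cups [array([ 0.5867, -0.0988]), array([ 0.5569, -0.0967]), array([ 0.5304, -0.0827])] knob [0.4899 0.0624]
[[-0.0, -1.0], [-0.2, -1.0], [-0.3, -1.0], [0.6, 0.3], [0.7, -0.3], [0.0, -1.8], [-2.3, 0.7], [-0.0, 3.8], [0.9, 2.7]]
t 5.15 [ 0.5451 -0.1997  0.2206] [ 1.7997e+02 -3.0000e-02  1.8350e+01] w 0.0937
(0.5882, -0.2652, 0.08, 18.7) -> [0.1012 0.3786 0.7028] -0.001 rows>=3.2
(0.5882, -0.2652, 0.0228, 18.7) -> [0.    0.    0.286] -0.0 rows>=1.1
(0.5882, -0.2652, 0.1, 18.7) -> [ 0.     0.    -0.386] -0.0 rows>=1.5
```

carry_out --motion '[[[0.101,0.379,0.703],-0.001],[[0.101,0.379,0.703],-0.001],[[0.101,0.379,0.703],-0.001],[[0.101,0.379,0.703],-0.001],[[0.101,0.379,0.703],-0.001],[[0.101,0.379,0.703],-0.001],[[0.101,0.379,0.703],-0.001]]' --hand 0.0 --force 10

```text
time_s: 5.85
ee_pos: [0.5888, -0.2657, 0.0821]
eef_rot: [3.139, -0.003, 0.326]
force: [0.6, 0.3, 0.1]
grip_width: 0.047
grip_force: 0.0
```

Run:
```python
from fit import *
i=camera_info("wrist"); im,d=camera("wrist"); cv2.imwrite("pics/w3.png",im)
hsv=cv2.cvtColor(im,cv2.COLOR_BGR2HSV); m=cv2.inRange(hsv,(3,150,110),(22,255,255)); c=cv2.connectedComponentsWithStats(m)
for st,ce in zip(c[2][1:],c[3][1:]):
    if st[4]>60: print(st,ce.round(1),ray("wrist",ce,.0276,i).round(4))
plan([(.5882,-.2652,.0228,18.7)])
```

```text
[299 244  30  31 651] [313.4 258.6] [ 0.5894 -0.2648  0.0276]
[299 312  30  28 620] [313.7 325.5] [ 0.5454 -0.2798  0.0276]
[299 372  29  20 449] [313.  382.8] [ 0.5037 -0.2934  0.0276]
t 5.9 [ 0.5887 -0.2657  0.0819] [ 1.7986e+02 -1.3000e-01  1.8690e+01] w 0.0474
(0.5882, -0.2652, 0.0228, 18.7) -> [-0.0016 -0.0029  0.2955] -0.0 rows>=1.2
```

View pics/w3.png

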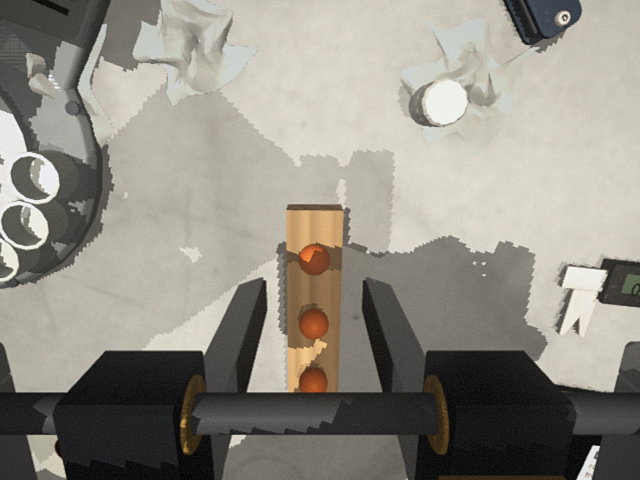

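The wrist view shows the first sphere at (313,259), centred between the fingers at about columns 265 and 363. I'll descend now.

carry_out --motion '[[[0,0,0.15],0],[[0,0,0.25],0],[[0,0,0.28],0],[[0,0,0.28],0],[[0,0,0.28],0],[[0,0,0.28],0],[[0,0,0.28],0]]'

```text
time_s: 6.6
ee_pos: [0.5884, -0.2661, 0.0245]
eef_rot: [3.141, -0.001, 0.326]
force: [-0.7, -0.7, 0.2]
grip_width: 0.0472
grip_force: 0.0
```

carry_out --motion '[[[0,0,0.007],0],[[0,0,0.007],0],[[0,0,0.007],0]]'

```text
time_s: 6.9
ee_pos: [0.588, -0.2659, 0.0221]
eef_rot: [-3.142, 0.0, 0.326]
force: [0.1, -0.1, -0.3]
grip_width: 0.0471
grip_force: 0.0
```

carry_out --motion '[[[0,0,0],0],[[0,0,0],0],[[0,0,0],0],[[0,0,0],0],[[0,0,0],0],[[0,0,0],0]]' --hand 1 --force 10

```text
time_s: 7.5
ee_pos: [0.588, -0.266, 0.0221]
eef_rot: [3.142, -0.0, 0.326]
force: [0.8, -0.7, 0.6]
grip_width: 0.0192
grip_force: 10.0
```

carry_out --motion '[[[0,0,-0.05],0],[[0,0,-0.15],0],[[0,0,-0.3],0],[[0,0,-0.35],0],[[0,0,-0.35],0],[[0,0,-0.35],0]]'

```text
time_s: 8.1
ee_pos: [0.5876, -0.2658, 0.0911]
eef_rot: [-3.141, 0.001, 0.326]
force: [0.2, 0.1, -1.2]
grip_width: 0.0193
grip_force: 10.0
```

Run:
```python
from fit import *
i=camera_info("wrist"); im,d=camera("wrist"); cv2.imwrite("pics/w4.png",im)
s=ctrl.get_obs(); p=s["ee_pos"]; print(s["grip_force"])
hsv=cv2.cvtColor(im,cv2.COLOR_BGR2HSV); m=cv2.inRange(hsv,(3,150,60),(22,255,255)); c=cv2.connectedComponentsWithStats(m)
for st,ce in zip(c[2][1:],c[3][1:]):
    if st[4]>60: print(st,ce.round(1),(ray("wrist",ce,p[2]+.005,i)-p).round(4))
plan([(.5867,-.0980,.10,8),(.5867,-.0980,.047,8)])
```

```text
9.999993592500687
[ 295  279   40   52 1590] [314.3 303.2] [-0.0011 -0.0003  0.005 ]
[300 358  28  30 652] [313.7 372.5] [-0.0379 -0.0124  0.005 ]
[361 376  12  41 172] [367.  392.5] [-0.0404 -0.0424  0.005 ]
[256 417   6  37 128] [258.4 434.2] [-0.0837  0.0035  0.005 ]
t 8.15 [ 0.5875 -0.2656  0.0906] [-1.7992e+02  8.0000e-02  1.8660e+01] w 0.0187
(0.5867, -0.098, 0.1, 8) -> [ 0.2645 -0.7954 -0.0469] 0.0296 rows>=3.4
(0.5867, -0.098, 0.047, 8) -> [0.    0.    0.265] -0.0 rows>=1.1
```

carry_out --motion '[[[0.04,-0.12,-0.047],0.005],[[0.1,-0.3,-0.047],0.012],[[0.17,-0.51,-0.047],0.02],[[0.22,-0.68,-0.047],0.026],[[0.25,-0.76,-0.047],0.0296],[[0.2645,-0.795,-0.047],0.0296],[[0.2645,-0.795,-0.047],0.0296],[[0.2645,-0.795,-0.047],0.0296],[[0.2645,-0.795,-0.047],0.0296]]'

```text
time_s: 9.05
ee_pos: [0.5871, -0.0994, 0.1011]
eef_rot: [-3.142, 0.0, 0.139]
force: [-0.1, 0.2, -0.6]
grip_width: 0.0188
grip_force: 10.0
```

```bash
cat > look.py <<'E'
from fit import *
import sys
i=camera_info("wrist"); im,d=camera("wrist"); cv2.imwrite(sys.argv[1],im)
s=ctrl.get_obs(); p=s["ee_pos"]
for r in finder.pinpoint("wrist","cup_1")[:4]: print(round(r["conf"],2),np.round(r["location"],1),np.round(ray("wrist",r["location"],.032,i),4))
E
python3 look.py pics/w5.png; python3 -c "
from h import *
plan([(.5867,-.0980,.047,8)])"
```

```text
0.87 [314.2 252.6] [ 0.5869 -0.0992  0.032 ]
0.63 [301.8 290.9] [ 0.5585 -0.0946  0.032 ]
t 9.15 [ 0.5872 -0.0992  0.1013] [-1.80e+02  1.00e-02  7.95e+00] w 0.0192
(0.5867, -0.098, 0.047, 8) -> [-0.0014 -0.0065  0.2713] -0.0001 rows>=1.1
```

View pics/w5.png

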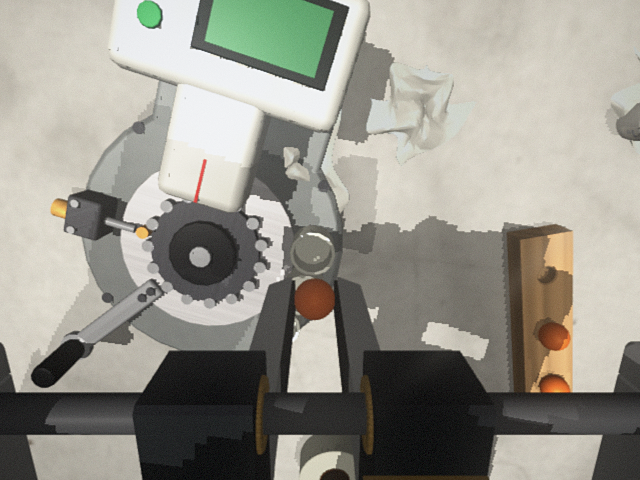

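The wrist view shows the held sphere at (314,299) and cup 1 right below the fingers at (314,252), so they line up. I'll lower to just above the rim and release.

carry_out --motion '[[[0.002,-0.002,0.12],0],[[0.002,-0.002,0.22],0],[[0.002,-0.002,0.28],0],[[0.002,-0.002,0.3],0],[[0.002,-0.002,0.3],0],[[0.002,-0.002,0.3],0],[[0.002,-0.002,0.3],0]]'

```text
time_s: 9.85
ee_pos: [0.5881, -0.098, 0.0424]
eef_rot: [3.141, -0.001, 0.14]
force: [0.3, -0.3, -0.4]
grip_width: 0.0188
grip_force: 10.0
```

carry_out --motion '[[[0,0,0],0],[[0,0,0],0],[[0,0,0],0],[[0,0,0],0],[[0,0,0],0]]' --hand 0.36

```text
time_s: 10.35
ee_pos: [0.5876, -0.0979, 0.0415]
eef_rot: [-3.142, -0.0, 0.14]
force: [-0.4, -0.0, 1.0]
grip_width: 0.0301
grip_force: 0.0
```

carry_out --motion '[[[0,0,-0.15],0],[[0,0,-0.25],0],[[0,0,-0.3],0],[[0,0,-0.3],0],[[0,0,-0.3],0]]'

```text
time_s: 10.85
ee_pos: [0.5872, -0.0979, 0.1005]
eef_rot: [-3.141, 0.001, 0.14]
force: [-0.0, 0.6, -0.5]
grip_width: 0.0302
grip_force: 0.0
```

```bash
cat > look.py <<'E'
from fit import *
import sys
i=camera_info("wrist"); im,d=camera("wrist"); cv2.imwrite(sys.argv[1],im)
for r in finder.pinpoint("wrist","cup_1")[:4]: print("cup",round(r["conf"],2),np.round(r["location"],1),np.round(ray("wrist",r["location"],.032,i),4))
hsv=cv2.cvtColor(im,cv2.COLOR_BGR2HSV); m=cv2.inRange(hsv,(3,150,60),(22,255,255)); c=cv2.connectedComponentsWithStats(m)
for st,ce in zip(c[2][1:],c[3][1:]):
    if st[4]>150: print(st,ce.round(1),ray("wrist",ce,.032,i).round(4))
E
python3 look.py pics/w6.png; python3 -c "
from h import *
plan([(.5455,-.2797,.08,18.7),(.5455,-.2797,.0228,18.7)])"
```

```text
cup 0.77 [314.5 252.6] [ 0.5871 -0.0977  0.032 ]
cup 0.74 [280.4 327.7] [ 0.5291 -0.0818  0.032 ]
cup 0.63 [306.5 294.1] [ 0.5569 -0.0965  0.032 ]
[301 237  28  28 607] [314.5 250.4] [ 0.5886 -0.0975  0.032 ]
[541 323  32  29 692] [556.4 337.3] [ 0.5485 -0.2751  0.032 ]
[542 376  31  17 420] [555.7 385.1] [ 0.5103 -0.2867  0.032 ]
t 10.95 [ 0.5871 -0.0978  0.1002] [-1.7996e+02  1.0000e-01  8.0000e+00] w 0.0303
(0.5455, -0.2797, 0.08, 18.7) -> [-0.3324  0.8717  0.1008] -0.0297 rows>=3.8
(0.5455, -0.2797, 0.0228, 18.7) -> [0.    0.    0.286] -0.0 rows>=1.1
```

Sphere 1 is seated. Now the second one.

carry_out --motion '[[[-0.332,0.872,0.05],-0.03],[[-0.332,0.872,0.1],-0.03],[[-0.332,0.872,0.1],-0.03],[[-0.332,0.872,0.1],-0.03],[[-0.332,0.872,0.1],-0.03],[[-0.332,0.872,0.1],-0.03],[[-0.332,0.872,0.1],-0.03],[[-0.332,0.872,0.1],-0.03]]' --hand 0.0

```text
time_s: 11.75
ee_pos: [0.5465, -0.2787, 0.0814]
eef_rot: [-3.141, 0.0, 0.33]
force: [-0.1, -0.3, -0.3]
grip_width: 0.0468
grip_force: 0.0
```

```bash
python3 -c "
from h import *
plan([(.5455,-.2797,.0228,18.7)])"
```

```text
t 11.75 [ 0.5465 -0.2787  0.0814] [-179.99    0.     18.89] w 0.0468
(0.5455, -0.2797, 0.0228, 18.7) -> [-0.0065  0.003   0.2931] 0.0005 rows>=1.2
```

carry_out --motion '[[[-0.005,0.003,0.15],0],[[-0.005,0.003,0.25],0],[[-0.005,0.003,0.288],0],[[-0.005,0.003,0.288],0],[[-0.005,0.003,0.288],0],[[-0.005,0.003,0.288],0],[[-0.005,0.003,0.288],0],[[-0.005,0.003,0.288],0]]'

```text
time_s: 12.55
ee_pos: [0.5456, -0.2809, 0.0244]
eef_rot: [3.141, -0.001, 0.328]
force: [-0.4, 0.8, -0.1]
grip_width: 0.0471
grip_force: 0.0
```

carry_out --motion '[[[0,0,0],0],[[0,0,0],0],[[0,0,0],0],[[0,0,0],0],[[0,0,0],0],[[0,0,0],0]]' --hand 1 --force 10

```text
time_s: 13.15
ee_pos: [0.5454, -0.2807, 0.0239]
eef_rot: [-3.142, 0.0, 0.328]
force: [0.2, 1.8, 1.4]
grip_width: 0.019
grip_force: 10.0
```

carry_out --motion '[[[0,0,-0.05],0],[[0,0,-0.15],0],[[0,0,-0.3],0],[[0,0,-0.38],0],[[0,0,-0.38],0],[[0,0,-0.38],0],[[0,0,-0.38],0]]'

```text
time_s: 13.85
ee_pos: [0.5449, -0.2805, 0.0987]
eef_rot: [-3.14, 0.001, 0.328]
force: [-0.3, 0.1, -0.7]
grip_width: 0.0189
grip_force: 10.0
```

```bash
python3 look.py pics/w7.png; python3 -c "
from h import *
plan([(.5567,-.0960,.10,-16)])"
```

```text
cup 0.83 [45.4 93. ] [ 0.5878 -0.0997  0.032 ]
cup 0.82 [ 34.2 141.7] [ 0.5577 -0.0971  0.032 ]
[ 23  73  36  35 950] [40.7 90.2] [ 0.5885 -0.0968  0.032 ]
[ 295  277   40   48 1436] [314.1 299.6] [ 0.5135 -0.2907  0.032 ]
t 13.95 [ 0.545  -0.2805  0.0987] [-1.7992e+02  7.0000e-02  1.8800e+01] w 0.0184
(0.5567, -0.096, 0.1, -16) -> [ 0.3529 -0.8545 -0.0064] 0.0967 rows>=4.1
```

carry_out --motion '[[[0.05,-0.12,-0.03],0.015],[[0.13,-0.32,-0.04],0.035],[[0.22,-0.53,-0.04],0.055],[[0.29,-0.71,-0.04],0.075],[[0.335,-0.82,-0.02],0.09],[[0.354,-0.857,-0.006],0.0967],[[0.354,-0.857,-0.006],0.0967],[[0.354,-0.857,-0.006],0.0967],[[0.354,-0.857,-0.006],0.0967],[[0.354,-0.857,-0.006],0.0967]]'

```text
time_s: 14.95
ee_pos: [0.5571, -0.0964, 0.1011]
eef_rot: [3.142, -0.0, -0.28]
force: [-1.4, 0.6, 0.6]
grip_width: 0.0191
grip_force: 10.0
```

```bash
python3 look.py pics/w8.png; python3 -c "
from h import *
plan([(.5570,-.0965,.041,-16)])"
```

```text
cup 0.74 [304.1 291.2] [ 0.5322 -0.0817  0.032 ]
cup 0.7 [317.  253.9] [ 0.5555 -0.0975  0.032 ]
cup 0.57 [302.8 209. ] [ 0.5872 -0.0971  0.032 ]
[289 192  29  30 662] [303.1 206. ] [ 0.589  -0.0978  0.032 ]
[600 231  38  30 857] [618.6 245.8] [ 0.506  -0.2895  0.032 ]
[ 296  278   38   40 1180] [314.4 297.3] [ 0.5259 -0.0872  0.032 ]
t 15.05 [ 0.5571 -0.0962  0.1011] [-180.     -0.    -16.03] w 0.019
(0.557, -0.0965, 0.041, -16) -> [-1.000e-04  1.700e-03  3.003e-01] -0.0001 rows>=1.2
```

carry_out --motion '[[[0,0.002,0.12],0],[[0,0.002,0.22],0],[[0,0.002,0.28],0],[[0,0.002,0.3],0],[[0,0.002,0.3],0],[[0,0.002,0.3],0],[[0,0.002,0.3],0],[[0,0.002,0.3],0]]'

```text
time_s: 15.85
ee_pos: [0.5574, -0.0961, 0.0417]
eef_rot: [-3.142, -0.001, -0.279]
force: [-0.3, -0.9, -0.3]
grip_width: 0.019
grip_force: 10.0
```

carry_out --motion '[[[0,0,0],0],[[0,0,0],0],[[0,0,0],0],[[0,0,0],0],[[0,0,0],0]]' --hand 0.36

```text
time_s: 16.35
ee_pos: [0.557, -0.0961, 0.041]
eef_rot: [3.142, 0.0, -0.279]
force: [0.5, 0.1, 0.7]
grip_width: 0.0302
grip_force: 0.0
```

carry_out --motion '[[[0,0,-0.15],0],[[0,0,-0.25],0],[[0,0,-0.3],0],[[0,0,-0.3],0],[[0,0,-0.3],0]]'

```text
time_s: 16.85
ee_pos: [0.5567, -0.096, 0.1002]
eef_rot: [3.142, 0.001, -0.28]
force: [-0.7, -0.4, 0.9]
grip_width: 0.0299
grip_force: 0.0
```

```bash
python3 look.py pics/w9.png; python3 -c "
from h import *
plan([(.53,-.2,.09,5),(.5030,-.2941,.08,18.7)])"
```

```text
cup 0.89 [313.7 252. ] [ 0.5572 -0.0954  0.032 ]
cup 0.86 [304.7 293. ] [ 0.5307 -0.0814  0.032 ]
cup 0.66 [305.1 208.2] [ 0.5869 -0.0983  0.032 ]
[289 191  30  30 652] [303.7 205.6] [ 0.5888 -0.0979  0.032 ]
[602 231  37  30 860] [620.2 245.4] [ 0.506  -0.2895  0.032 ]
[300 236  29  29 622] [314.1 250. ] [ 0.5585 -0.0961  0.032 ]
t 16.95 [ 0.5565 -0.096   0.0998] [ 1.7999e+02  1.0000e-01 -1.6010e+01] w 0.0302
(0.53, -0.2, 0.09, 5) -> [0.016  0.5365 0.0492] -0.0584 rows>=2.4
(0.503, -0.2941, 0.08, 18.7) -> [-0.1755  0.4569  0.05  ] -0.0381 rows>=2.0
```

carry_out --motion '[[[0.016,0.536,0.049],-0.058],[[0.016,0.536,0.049],-0.058],[[0.016,0.536,0.049],-0.058],[[0.016,0.536,0.049],-0.058]]' --hand 0.0

```text
time_s: 17.35
ee_pos: [0.5295, -0.2017, 0.0901]
eef_rot: [-3.141, 0.002, 0.084]
force: [0.1, 0.2, 0.0]
grip_width: 0.0468
grip_force: 0.0
```

```bash
python3 -c "
from h import *
plan([(.5030,-.2941,.08,18.7)])"
```

```text
t 17.35 [ 0.5295 -0.2017  0.0901] [-1.7996e+02  9.0000e-02  4.8000e+00] w 0.0468
(0.503, -0.2941, 0.08, 18.7) -> [-0.1708  0.4495  0.0503] -0.0386 rows>=1.9
```

carry_out --motion '[[[-0.171,0.445,0.05],-0.038],[[-0.171,0.445,0.05],-0.038],[[-0.171,0.445,0.05],-0.038],[[-0.171,0.445,0.05],-0.038],[[-0.171,0.445,0.05],-0.038],[[-0.171,0.445,0.05],-0.038]]'

```text
time_s: 17.95
ee_pos: [0.5047, -0.2902, 0.0813]
eef_rot: [-3.142, -0.0, 0.324]
force: [-0.1, 0.8, 0.8]
grip_width: 0.0471
grip_force: 0.0
```

```bash
python3 look.py pics/w10.png; python3 -c "
from h import *
plan([(.5030,-.2941,.0235,18.7)])"
```

```text
cup 0.67 [ 6.5 65. ] [ 0.5584 -0.099   0.032 ]
cup 0.35 [15.8  1.9] [ 0.5903 -0.1002  0.032 ]
[  0   0  29  26 670] [13.9 11.4] [ 0.5856 -0.0998  0.032 ]
[  0  44  18  40 575] [ 7.3 65.3] [ 0.5584 -0.0994  0.032 ]
[304 248  31  31 748] [318.6 263.1] [ 0.5051 -0.2926  0.032 ]
[438 396  10  58 212] [443.4 428.1] [ 0.4168 -0.4147  0.032 ]
[181 410  11  44 199] [184.8 434.1] [ 0.3542 -0.2443  0.032 ]
t 18.05 [ 0.5045 -0.2905  0.0814] [ 1.800e+02 -1.000e-02  1.859e+01] w 0.0471
(0.503, -0.2941, 0.0235, 18.7) -> [-0.0128  0.0145  0.2894] -0.0003 rows>=1.2
```

carry_out --motion '[[[-0.011,0.0145,0.1],0],[[-0.011,0.0145,0.22],0],[[-0.011,0.0145,0.288],0],[[-0.011,0.0145,0.288],0],[[-0.011,0.0145,0.288],0],[[-0.011,0.0145,0.288],0],[[-0.011,0.0145,0.288],0],[[-0.011,0.0145,0.288],0]]'

```text
time_s: 18.85
ee_pos: [0.5031, -0.2952, 0.0243]
eef_rot: [3.141, -0.001, 0.324]
force: [-0.7, 0.5, 0.1]
grip_width: 0.047
grip_force: 0.0
```

carry_out --motion '[[[0,0,0],0],[[0,0,0],0],[[0,0,0],0],[[0,0,0],0],[[0,0,0],0],[[0,0,0],0]]' --hand 1 --force 10

```text
time_s: 19.45
ee_pos: [0.5028, -0.2948, 0.0236]
eef_rot: [-3.141, 0.0, 0.324]
force: [-0.7, 2.6, 1.5]
grip_width: 0.0186
grip_force: 10.0
```

carry_out --motion '[[[0,0,-0.05],0],[[0,0,-0.15],0],[[0,0,-0.3],0],[[0,0,-0.38],0],[[0,0,-0.38],0],[[0,0,-0.38],0],[[0,0,-0.38],0]]'

```text
time_s: 20.15
ee_pos: [0.5024, -0.2948, 0.0986]
eef_rot: [-3.14, 0.001, 0.324]
force: [-0.5, 0.5, -0.1]
grip_width: 0.019
grip_force: 10.0
```

```bash
python3 look.py pics/w11.png; python3 -c "
from h import *
plan([(.50,-.17,.11,-15),(.5305,-.0822,.10,-40)])"
```

```text
cup 0.94 [28.8  9.9] [ 0.587  -0.0997  0.032 ]
cup 0.59 [19.5 65.7] [ 0.5564 -0.0981  0.032 ]
[  5   0  38  26 770] [25.5 10.7] [ 0.586 -0.098  0.032]
[  0  43  33  37 978] [15.2 60.9] [ 0.5582 -0.0955  0.032 ]
[ 295  278   40   40 1251] [314.3 297.3] [ 0.4727 -0.3044  0.032 ]
t 20.25 [ 0.5025 -0.2948  0.0986] [-1.7993e+02  6.0000e-02  1.8550e+01] w 0.0189
(0.5, -0.17, 0.11, -15) -> [ 0.1867 -0.5956 -0.057 ] 0.0932 rows>=3.9
(0.5305, -0.0822, 0.1, -40) -> [ 0.0337 -0.4635  0.05  ] 0.0694 rows>=2.9
```

carry_out --motion '[[[0.03,-0.1,-0.03],0.015],[[0.08,-0.25,-0.05],0.035],[[0.13,-0.42,-0.057],0.06],[[0.17,-0.54,-0.057],0.08],[[0.187,-0.596,-0.057],0.093],[[0.187,-0.596,-0.057],0.093]]'

```text
time_s: 20.85
ee_pos: [0.5003, -0.1689, 0.1106]
eef_rot: [-3.141, 0.001, -0.26]
force: [0.4, -0.2, 0.3]
grip_width: 0.019
grip_force: 10.0
```

carry_out --motion '[[[0.01,-0.12,0.02],0.02],[[0.02,-0.27,0.04],0.04],[[0.03,-0.4,0.05],0.06],[[0.034,-0.46,0.05],0.07],[[0.034,-0.46,0.05],0.07],[[0.034,-0.46,0.05],0.07],[[0.034,-0.46,0.05],0.07]]'

```text
time_s: 21.55
ee_pos: [0.5305, -0.084, 0.1009]
eef_rot: [3.141, 0.0, -0.699]
force: [-0.4, -0.1, -0.4]
grip_width: 0.0189
grip_force: 10.0
```

```bash
python3 look.py pics/w12.png; python3 -c "
from h import *
plan([(.5303,-.0822,.041,-40)])"
```

```text
cup 0.89 [272.8 172.2] [ 0.5874 -0.0977  0.032 ]
cup 0.81 [302.8 211.7] [ 0.5562 -0.0957  0.032 ]
cup 0.57 [313.4 254.3] [ 0.5298 -0.0823  0.032 ]
[256 156  31  30 731] [271.1 170.4] [ 0.5889 -0.0977  0.032 ]
[287 194  30  30 669] [301.5 208.6] [ 0.5583 -0.0963  0.032 ]
[ 296  280   38   38 1048] [314.8 299.4] [ 0.5043 -0.0621  0.032 ]
t 21.65 [ 0.5305 -0.0839  0.101 ] [180.    -0.   -40.11] w 0.019
(0.5303, -0.0822, 0.041, -40) -> [-0.0061 -0.0056  0.3002] -0.0003 rows>=1.2
```

carry_out --motion '[[[-0.002,-0.002,0.12],0],[[-0.002,-0.002,0.22],0],[[-0.002,-0.002,0.28],0],[[-0.002,-0.002,0.3],0],[[-0.002,-0.002,0.3],0],[[-0.002,-0.002,0.3],0],[[-0.002,-0.002,0.3],0],[[-0.002,-0.002,0.3],0]]'

```text
time_s: 22.45
ee_pos: [0.5309, -0.0825, 0.0417]
eef_rot: [-3.141, -0.001, -0.7]
force: [-0.4, -0.3, 0.5]
grip_width: 0.0195
grip_force: 10.0
```

carry_out --motion '[[[0,0,0],0],[[0,0,0],0],[[0,0,0],0],[[0,0,0],0],[[0,0,0],0]]' --hand 0.36

```text
time_s: 22.95
ee_pos: [0.5307, -0.0824, 0.0411]
eef_rot: [-3.142, -0.0, -0.7]
force: [-0.3, 0.3, 0.4]
grip_width: 0.03
grip_force: 0.0
```

carry_out --motion '[[[0,0,-0.15],0],[[0,0,-0.25],0],[[0,0,-0.3],0],[[0,0,-0.3],0],[[0,0,-0.3],0]]'

```text
time_s: 23.45
ee_pos: [0.5303, -0.0823, 0.1002]
eef_rot: [3.141, 0.001, -0.7]
force: [-0.7, 0.3, 0.9]
grip_width: 0.0303
grip_force: 0.0
```

```bash
python3 look.py pics/w13.png
python3 - <<'E'
from fit import *
i=camera_info("wrist")
for r in finder.pinpoint("wrist","knob_grip")[:3]: print(round(r["conf"],2),np.round(r["location"],1),np.round(ray("wrist",r["location"],.0515,i),4))
for a in (134,):
  print([(round(.5762+.125*np.cos(np.radians(a)),4),round(-.0272+.125*np.sin(np.radians(a)),4)) for a in(132,134,136)])
plan([(.49,.0625,.13,-20),(.49,.0625,.13,44)])
print(ctrl.get_obs()["qpos"])
E
```

```text
cup 0.92 [273.9 170.2] [ 0.5876 -0.0976  0.032 ]
cup 0.92 [304.4 210.3] [ 0.5561 -0.0955  0.032 ]
cup 0.81 [315.1 250.4] [ 0.5311 -0.0834  0.032 ]
[258 153  31  31 736] [272.7 168.4] [ 0.5889 -0.0978  0.032 ]
[289 193  29  30 683] [303.1 207. ] [ 0.5583 -0.0962  0.032 ]
[300 237  29  29 643] [313.7 250.8] [ 0.5315 -0.0825  0.032 ]
0.73 [312.5 254.1] [ 0.5351 -0.0848  0.0515]
[(np.float64(0.4926), np.float64(0.0657)), (np.float64(0.4894), np.float64(0.0627)), (np.float64(0.4863), np.float64(0.0596))]
t 23.6 [ 0.5302 -0.0823  0.1   ] [ 1.7995e+02  9.0000e-02 -4.0130e+01] w 0.0301
(0.49, 0.0625, 0.13, -20) -> [-0.6203 -0.4241 -0.15  ] -0.0559 rows>=3.1
(0.49, 0.0625, 0.13, 44) -> [ 0. -0. -0.] -0.1778 rows>=7.5
[-2.22305477e-01  3.82769595e-01  1.67106672e+00 -2.04351754e-05
  1.08944560e+00  2.04895386e+00]
```

View pics/w13.png

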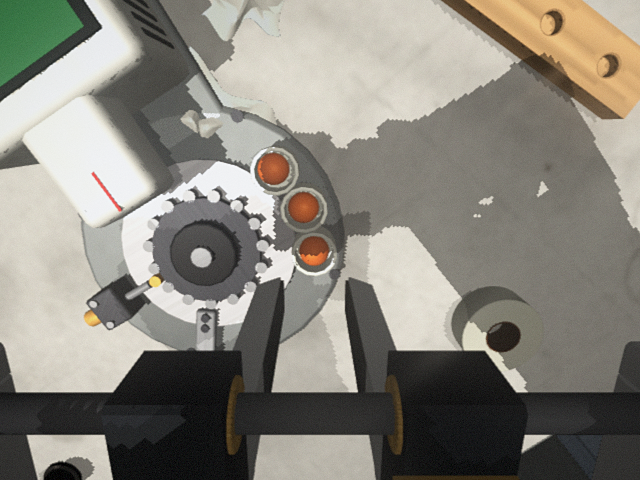

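All three spheres sit in their cups, at (273,169), (303,207) and (314,251). Next is the knob.

carry_out --motion '[[[-0.1,-0.07,-0.1],0],[[-0.35,-0.24,-0.15],0],[[-0.62,-0.423,-0.15],0],[[-0.62,-0.423,-0.15],0],[[-0.62,-0.423,-0.15],0],[[-0.62,-0.423,-0.15],0],[[-0.62,-0.423,-0.15],0],[[-0.62,-0.423,-0.15],0]]' --hand 0.0

```text
time_s: 24.4
ee_pos: [0.4905, 0.0613, 0.1307]
eef_rot: [3.141, 0.0, -0.702]
force: [0.5, -0.9, 0.4]
grip_width: 0.0476
grip_force: 0.0
```

```bash
python3 look.py pics/w14.png
python3 - <<'E'
from fit import *
i=camera_info("wrist")
for q,z in(("knob_grip",.0515),("index_knob",.0285),("pivot",.05)):
  for r in finder.pinpoint("wrist",q)[:2]: print(q,round(r["conf"],2),np.round(r["location"],1),np.round(ray("wrist",r["location"],z,i),4))
plan([(.489,.062,.0335,-40)])
A=np.array
fit([A(x) for x in([.5872,-.0977],[.5562,-.0958],[.5305,-.0825])]*2,[A([.4899,.061])])
E
```

```text
cup 0.93 [444.9  57.1] [ 0.5297 -0.082   0.032 ]
cup 0.82 [438.1   6.6] [ 0.5563 -0.0954  0.032 ]
[421   0  33  23 588] [436.3   9.2] [ 0.5558 -0.0937  0.032 ]
[428  39  32  32 789] [443.8  54.6] [ 0.5314 -0.0823  0.032 ]
[181 384  12  70 240] [185.5 424. ] [0.4364 0.2508 0.032 ]
knob_grip 0.96 [316.  247.2] [0.4899 0.0608 0.0515]
index_knob 0.73 [ 10.7 230.8] [0.6394 0.229  0.0285]
index_knob 0.7 [315.3 240.5] [0.4886 0.0625 0.0285]
pivot 0.63 [335.6  56.6] [ 0.5741 -0.0258  0.05  ]
t 24.65 [0.4904 0.0618 0.131 ] [180.     0.   -40.17] w 0.0472
(0.489, 0.062, 0.0335, -40) -> [-0.006   0.004   0.4875] -0.0005 rows>=2.0
pivot [ 0.5764 -0.0269] phi -9.67 cups [array([ 0.5869, -0.0981]), array([ 0.557 , -0.0962]), array([ 0.5305, -0.0823])] knob [0.4891 0.0625]
[[-0.3, -0.4], [0.8, -0.4], [-0.0, 0.2], [-0.3, -0.4], [0.8, -0.4], [-0.0, 0.2], [-0.8, 1.5]]
```

View pics/w14.png

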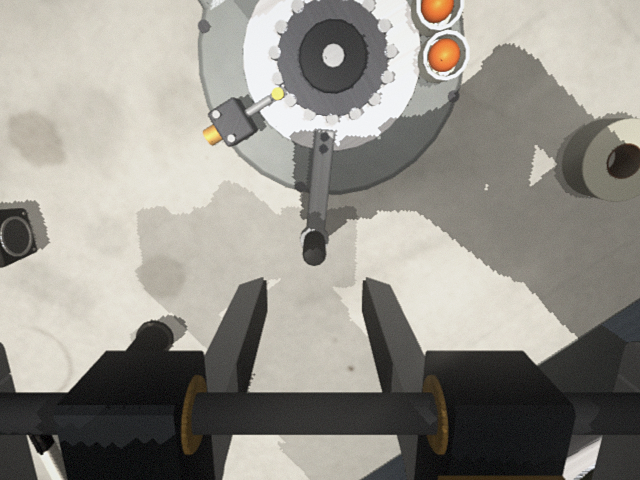

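The knob is at (314,248), centred between the fingers with the lever pointing away from them, so I'll descend and grip.

carry_out --motion '[[[-0.004,0,0.15],0],[[-0.004,0,0.3],0],[[-0.004,0,0.4],0],[[-0.004,0,0.46],0],[[-0.004,0,0.482],0],[[-0.004,0,0.482],0],[[-0.004,0,0.482],0],[[-0.004,0,0.482],0]]'

```text
time_s: 25.45
ee_pos: [0.4903, 0.0627, 0.0355]
eef_rot: [-3.141, -0.001, -0.7]
force: [0.4, -0.5, 0.6]
grip_width: 0.0469
grip_force: 0.0
```

carry_out --motion '[[[0,0,0],0],[[0,0,0],0],[[0,0,0],0],[[0,0,0],0],[[0,0,0],0],[[0,0,0],0],[[0,0,0],0]]' --hand 1 --force 40

```text
time_s: 26.15
ee_pos: [0.4896, 0.0625, 0.0346]
eef_rot: [3.141, 0.0, -0.7]
force: [-2.8, -2.7, 3.1]
grip_width: 0.0153
grip_force: 40.0
```

```bash
cat > arc.py <<'E'
from h import *
import sys
# arc of the knob about the pivot: from angle a0 to a1 (deg, swing), n rows, shifts in tool axes at yaw
a0,a1,n=map(float,sys.argv[1:4]); s=ctrl.get_obs(); yaw=s["eef_rot"][2]
print(s["time_s"],s["ee_pos"].round(4),np.degrees(yaw).round(2),s["force"].round(1),s["grip_width"],s["grip_force"],s["qpos"].round(2))
th0=np.radians(134.33); P=lambda a:.125*np.array([np.cos(th0+np.radians(a)),np.sin(th0+np.radians(a))])
c,q=np.cos(yaw),np.sin(yaw); o=[]
for a in np.linspace(a0,a1,int(n)+1)[1:]:
    d=P(a)-P(a0); o.append([[round((c*d[0]+q*d[1])/.2,3),round((q*d[0]-c*d[1])/.2,3),0],round(-(a-a0)/360,4)])
print(o)
v=s["ee_pos"][:2]-np.array([.5764,-.0269]); print("knob r,swing",np.hypot(*v).round(4),(np.degrees(np.arctan2(v[1],v[0]))%360-134.33).round(2))
E
python3 arc.py 0 24 12
```

```text
26.15 [0.4896 0.0625 0.0346] -40.13 [-2.8 -2.7  3.1] 0.015335617709079078 40.00076651573181 [ 0.05  0.4   1.83 -0.    0.91  2.32]
[[[np.float64(-0.002), np.float64(0.022), 0], np.float64(-0.0056)], [[np.float64(-0.003), np.float64(0.044), 0], np.float64(-0.0111)], [[np.float64(-0.003), np.float64(0.065), 0], np.float64(-0.0167)], [[np.float64(-0.002), np.float64(0.087), 0], np.float64(-0.0222)], [[np.float64(-0.001), np.float64(0.109), 0], np.float64(-0.0278)], [[np.float64(0.001), np.float64(0.131), 0], np.float64(-0.0333)], [[np.float64(0.004), np.float64(0.152), 0], np.float64(-0.0389)], [[np.float64(0.007), np.float64(0.174), 0], np.float64(-0.0444)], [[np.float64(0.012), np.float64(0.195), 0], np.float64(-0.05)], [[np.float64(0.017), np.float64(0.216), 0], np.float64(-0.0556)], [[np.float64(0.023), np.float64(0.237), 0], np.float64(-0.0611)], [[np.float64(0.029), np.float64(0.258), 0], np.float64(-0.0667)]]
knob r,swing 0.1246 -0.19
```

carry_out --motion '[[[-0.002,0.022,0],-0.0056],[[-0.003,0.044,0],-0.0111],[[-0.003,0.065,0],-0.0167],[[-0.002,0.087,0],-0.0222],[[-0.001,0.109,0],-0.0278],[[0.001,0.131,0],-0.0333],[[0.004,0.152,0],-0.0389],[[0.007,0.174,0],-0.0444],[[0.012,0.195,0],-0.05],[[0.017,0.216,0],-0.0556],[[0.023,0.237,0],-0.0611],[[0.029,0.258,0],-0.0667]]'

```text
time_s: 27.35
ee_pos: [0.4611, 0.0201, 0.0347]
eef_rot: [-3.14, -0.0, -0.28]
force: [1.1, 5.8, -0.7]
grip_width: 0.0153
grip_force: 40.0
```

carry_out --motion '[[[0,0,0],0],[[0,0,0],0],[[0,0,0],0]]'

```text
time_s: 27.65
ee_pos: [0.4612, 0.0202, 0.0347]
eef_rot: [-3.14, -0.0, -0.282]
force: [0.2, 4.8, 0.5]
grip_width: 0.0153
grip_force: 40.0
```

```bash
python3 arc.py 24 48 12 | sed 's/np.float64//g'
```

```text
27.65 [0.4612 0.0202 0.0347] -16.14 [0.2 4.8 0.5] 0.015330272143333953 40.00023365020752 [-0.04  0.34  1.92  0.    0.88  1.82]
[[[(-0.002), (0.022), 0], (-0.0056)], [[(-0.003), (0.044), 0], (-0.0111)], [[(-0.003), (0.065), 0], (-0.0167)], [[(-0.002), (0.087), 0], (-0.0222)], [[(-0.001), (0.109), 0], (-0.0278)], [[(0.001), (0.131), 0], (-0.0333)], [[(0.004), (0.152), 0], (-0.0389)], [[(0.008), (0.174), 0], (-0.0444)], [[(0.012), (0.195), 0], (-0.05)], [[(0.017), (0.216), 0], (-0.0556)], [[(0.023), (0.237), 0], (-0.0611)], [[(0.029), (0.258), 0], (-0.0667)]]
knob r,swing 0.1245 23.42
```

carry_out --motion '[[[-0.002,0.022,0],-0.0056],[[-0.003,0.044,0],-0.0111],[[-0.003,0.065,0],-0.0167],[[-0.002,0.087,0],-0.0222],[[-0.001,0.109,0],-0.0278],[[0.001,0.131,0],-0.0333],[[0.004,0.152,0],-0.0389],[[0.007,0.174,0],-0.0444],[[0.012,0.195,0],-0.05],[[0.017,0.216,0],-0.0556],[[0.023,0.237,0],-0.0611],[[0.029,0.258,0],-0.0667]]'

```text
time_s: 28.85
ee_pos: [0.452, -0.0311, 0.0346]
eef_rot: [-3.14, 0.0, 0.139]
force: [-2.6, 5.6, 3.0]
grip_width: 0.0154
grip_force: 40.0
```

carry_out --motion '[[[0,0,0],0],[[0,0,0],0],[[0,0,0],0]]'

```text
time_s: 29.15
ee_pos: [0.452, -0.0309, 0.0346]
eef_rot: [-3.14, 0.0, 0.137]
force: [-3.0, 6.6, 3.3]
grip_width: 0.0153
grip_force: 40.0
```

```bash
python3 arc.py 48 72 12 | sed 's/np.float64//g' | grep -v '\[\['
```

```text
29.15 [ 0.452  -0.0309  0.0346] 7.87 [-3.   6.6  3.3] 0.015324449549572254 40.001113414764404 [-0.15  0.32  1.94  0.    0.88  1.28]
knob r,swing 0.1245 47.53
```

carry_out --motion '[[[-0.002,0.022,0],-0.0056],[[-0.003,0.044,0],-0.0111],[[-0.003,0.065,0],-0.0167],[[-0.002,0.087,0],-0.0222],[[-0.001,0.109,0],-0.0278],[[0.001,0.131,0],-0.0333],[[0.004,0.152,0],-0.0389],[[0.007,0.174,0],-0.0444],[[0.012,0.195,0],-0.05],[[0.017,0.216,0],-0.0556],[[0.023,0.237,0],-0.0611],[[0.029,0.258,0],-0.0667]]'

```text
time_s: 30.35
ee_pos: [0.4645, -0.0815, 0.0346]
eef_rot: [-3.14, 0.001, 0.558]
force: [-5.2, 4.7, 5.2]
grip_width: 0.015
grip_force: 40.0
```

carry_out --motion '[[[0,0,0],0],[[0,0,0],0],[[0,0,0],0],[[0,0,0],0],[[0,0,0],0]]'

```text
time_s: 30.85
ee_pos: [0.4645, -0.0813, 0.0346]
eef_rot: [-3.14, 0.001, 0.557]
force: [-6.0, 3.4, 4.8]
grip_width: 0.0154
grip_force: 40.0
```

```bash
python3 arc.py 72 73 1 | sed 's/np.float64//g'; python3 look.py pics/w15.png
python3 - <<'E'
from h import *
im,_=camera("scene"); a=cv2.imread("pics/w15.png")
cv2.imwrite("pics/end.png",np.hstack([cv2.resize(im[200:330,220:460],(400,217)),cv2.resize(a,(400,217))]))
E
```

```text
30.85 [ 0.4645 -0.0813  0.0346] 31.89 [-6.   3.4  4.8] 0.015386156637011584 40.00162482261658 [-0.25  0.36  1.89  0.    0.89  0.76]
[[[(-0.001), (0.011), 0], (-0.0028)]]
knob r,swing 0.1245 71.6
[ 497    0   53   43 1881] [522.2  18.9] [ 0.6139 -0.0887  0.032 ]
```

View pics/end.png

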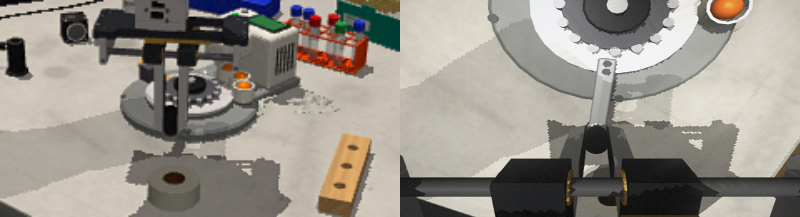

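The end view shows all three spheres in their cups and the fingers on the knob. The swing measures 71.6° (1.25 rad), so I'll hand in.

```bash
python3 -c "
from station import ctrl
print(ctrl.hand_in())"
```

```text
the job is handed in; nothing more can be done
None
```

The job is handed in: one sphere sits in each of the three cups and the lever is held at the third click (about 1.25 rad measured), but the hand-in returned no verdict.

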